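# Find the rattling instrument tin

### The arm

A 6-joint arm with a two-finger parallel gripper is mounted at the origin on the work surface. World frame = base frame: x ahead of the robot, y to its left, z up, the work surface at z = 0. Lengths are in m, angles in rad, forces in N, time in s.
With the tool pointing down it reaches from about 0.275 to 0.975 m from the base axis. Payload 8.4 kg.
Tool frame: the origin (TCP) lies on the centre line of the jaws, within the pads' length; the fingertips stand 11 mm ahead of it and the grasp point (between the pads) lies 8 mm behind it; z points along the fingers, y is the line along which they close (so a half turn about z gives the same grasp; the last joint's range is limited). The gripper opens to 92 mm and grips with 3 to 60 N. Pads are 20 mm wide; open, the fingers measure 128 mm over their backs; the gripper's body (75 mm by 189 mm) begins 69 mm behind the grasp point.
Start: joints at [1.327, 0.353, 1.633, -0, 1.155, -0.002], TCP at [0.15, 0.607, 0.226] pointing down, gripper open.
Joint ranges: [-2.63, 2.63], [-0.92, 2.1], [0.06, 2.66], [-1.3, 4.44], [0, 2.69], [-3.02, 3.02]. Speed limits (rad/s): [2.22, 2.22, 2.79, 3.14, 3.14, 3.14].

### API

Orientations are given as [roll, pitch, yaw] about the fixed x, y, z axes, in that order (R = Rz(yaw) Ry(pitch) Rx(roll)).
In Python, from station import env, viewer, ticket gives the robot as it stands.
- The arm moves only by the tool move_arm, never from a script. Its argument "targets" is a list of rows, each a list of 6 numbers: the shift along the tool's x, y, z in mm, then the turn, a rotation vector about the tool's x, y, z in rad. In form: [[x, y, z, rx, ry, rz], ...]. A call has 1 to 10 rows; each row shifts and turns the commanded pose from where the row before left it, along the tool's axes as they then stand; what a row does not reach is not made up. A row lasts 1/10 s, in which the tool goes at most 50 mm and 8.59 degrees, less where a joint would pass 70% of its speed; a pose out of reach is approached as far as the arm can. A call is refused whole if a number of a shift passes 50 or a number of a turn 0.15, either way. A call with a gripper value outside its range is refused whole. "grip" is the finger opening in mm, from 0 to 91.9, set as the call begins (left out, the last holds). The fingers move at their own pace and stop on an object; "grip_force" is the grip in N (left out, the last holds). Time passes only in rows, so rows that do not move let the fingers close. It gives the time, the measured TCP pose, the force, the opening and the grip force at its end, in the units of the state.
- env.observe(): the state, without advancing time (a new reading comes with each control period).
- viewer.capture(name): name is "scene" or "side" or "wrist"; returns (picture, depth): 480x640x3 uint8, red, green, blue; 480x640 float32, m along the optical axis (not along the pixel's ray), 0 where there is no reading.
- viewer.camera_info(name): a dict with "intrinsics" (3x3 intrinsics, pixels), "rvec" (rotation vector, rad) and "tvec" (3), from world to camera coordinates, as OpenCV has them; the wrist camera has in their place "T_tool_cam" (4x4, takes a point from camera to tool coordinates, whose origin is the TCP and whose axes are the flange's). Camera axes: x right, y down, z forward; pixel columns grow to the right and rows downward; lengths in m; the calibration is good to about 2 mm. A picture is of the moment at which its call begins: read the wrist's pose just before it. camera_info takes no time and is no camera call.
- ticket.finish_job(): hands the job in; it is judged then, once.
The state is a dict: "t": time; "joint_pos": joint angles; "qvel": joint speeds; "effort": joint torques, N m; "tool_pos": TCP position; "tcp_rot": TCP orientation; "wrist_force": force on the tool from outside, world axes, zero at the start; "ft_torque": the same for the moment, N m; "width": finger opening in m; "finger_force": force on a finger pad.
Only numpy, scipy, OpenCV 4.12 (cv2) and the standard library are available. Lean on these libraries where they do the work, as an engineer would, in place of code of your own. Each camera call takes 0.05 s, during which the arm holds its last target. There are 200 camera calls.

### The job

In one of the three closed instrument tins a steel pestle has come out of its clip. Slide the tray's lock bar fully open, then lift the tins and shake them end to end, back and forth, to find the one that rattles; stand any silent tin back in the pocket it came from. Finish still holding the rattling tin in the gripper, still and level, out past the far edge of the tray and more than 10 cm above the bench, with the lock bar left open and the dish, tube rack and bottle left where they stand.

Things in the scene. Friction and masses are not known exactly. Their poses are not given: they have to be found in the camera images.
- tray: Fixed aluminium transport tray, 170 (x) x 350 (y) mm, rim 14 mm high. Origin: centre of its underside, on the bench; x points away from the robot (turned up to 0.35 rad), y left, z up. Far edge at x = +85 mm. Three pockets in a row along y. Wire handles at its left and right ends reach y = +-193 mm, 29 mm high; lock bar brackets at x = 94, y = +-170 mm, 55 mm high; bar ends reach y = -230 or +230 mm.
- pocket_left (a point): Floor centre of the tray's left pocket (tray x = 0, y = +100 mm), 4 mm above the bench; axes as the tray. All pockets: at either end of the tin the rim leaves 7 mm free; at either side of the tin, near its ends only (50 to 70 mm from the centre), locator strips 14 mm high leave 5 mm free. Beside the tin's middle the floor is clear for fingers.
- pocket_middle (a point): Floor centre of the middle pocket (tray x = 0, y = 0), as the left one.
- pocket_right (a point): Floor centre of the right pocket (tray x = 0, y = -100 mm), as the left one.
- lockbar (a joint): Slide-lock bar along the tray's far side, 94 mm from its centre line. 0 = locked: three 20 mm wide tabs lie 3 mm above the far 13 mm of the tin lids and stop the tins from being lifted. It starts 0 to 10 mm open. Grows as the bar slides towards tray +y (left); 0.050 m = fully open, at its stop, tabs over the gaps between tins. Takes about 3 N; stays where left.
- lockbar_grip (a point): Top centre of the bar's black ribbed grip, 26 (tray x) x 22 (tray y) mm and 26 mm high: top 81 mm, foot 55 mm above the bench. Moves with the bar along tray y; axes as the tray.
- tin_left: Tin in the left pocket, one of three identical closed opaque steel tins, 150 long (own x, along tray x) x 56 wide (y) x 36 mm high, flat sides and lid; 0.25 to 0.5 kg, weight is no guide. Origin: centre of its underside, z up. Lid 40 mm above the bench, 44 mm gap to the next tin. Any one of the three may be the rattling one, drawn anew each time; nothing shifts in the other two.
- tin_middle: Tin in the middle pocket, as the left one. In the rattling tin, whichever it is, a smooth steel pestle 70 mm long, 19 mm thick, about 0.14 kg, lies lengthwise and is free to slide 72 mm from end to end. It slides when the tin is tipped over 0.2 rad or is started or stopped at over 2 m/s2, and strikes the end wall.
- tin_right: Tin in the right pocket, as the left one. When the pestle slides from one end of the rattling tin to the other, that tin's moment about its middle (own y axis) changes by about 0.1 Nm; once the tin is held level and still again, the pestle stays at the end where it stopped.
- dish: Bystander: closed culture dish, 91 mm across, 16 mm high, loose on the bench left of the tray. Origin: centre of its underside.
- mediabottle: Bystander: blue-capped bottle, 66 mm across, 115 mm high, loose on the bench left of the tray, nearer the robot than the dish. Origin: centre of its underside.
- tuberack: Bystander: black rack with six capped tubes, 210 (own y) x 50 (own x) mm, 122 mm high to the caps, loose on the bench right of the tray, its length roughly along the tray's x. Origin: centre of its underside.

How it is judged:
On the way, in this order (a step that is already met when the one before it is completed fails the run):
1. the lock bar is slid fully open (value of joint lockbar above 0.045 m), for 0.1 s.
2. the rattling tin is in the air in the gripper and shaken so that its loose pestle runs to one end of it (((distance between pestle_c0 and tin_left below 0.07 m and height (world z) of tin_left above 0.05 m and contact force between the fingers and tin_left above 0.5 N and contact force between tin_left and tray below 0.1 N and (x of pestle_c0 in the frame of tin_left above 0.025 m or x of pestle_c0 in the frame of tin_left below -0.025 m)) or (distance between pestle_c0 and tin_middle below 0.07 m and height (world z) of tin_middle above 0.05 m and contact force between the fingers and tin_middle above 0.5 N and contact force between tin_middle and tray below 0.1 N and (x of pestle_c0 in the frame of tin_middle above 0.025 m or x of pestle_c0 in the frame of tin_middle below -0.025 m)) or (distance between pestle_c0 and tin_right below 0.07 m and height (world z) of tin_right above 0.05 m and contact force between the fingers and tin_right above 0.5 N and contact force between tin_right and tray below 0.1 N and (x of pestle_c0 in the frame of tin_right above 0.025 m or x of pestle_c0 in the frame of tin_right below -0.025 m)))).
3. then back through its middle (((distance between pestle_c0 and tin_left below 0.07 m and height (world z) of tin_left above 0.05 m and contact force between the fingers and tin_left above 0.5 N and contact force between tin_left and tray below 0.1 N and not (x of pestle_c0 in the frame of tin_left above 0.02 m or x of pestle_c0 in the frame of tin_left below -0.02 m)) or (distance between pestle_c0 and tin_middle below 0.07 m and height (world z) of tin_middle above 0.05 m and contact force between the fingers and tin_middle above 0.5 N and contact force between tin_middle and tray below 0.1 N and not (x of pestle_c0 in the frame of tin_middle above 0.02 m or x of pestle_c0 in the frame of tin_middle below -0.02 m)) or (distance between pestle_c0 and tin_right below 0.07 m and height (world z) of tin_right above 0.05 m and contact force between the fingers and tin_right above 0.5 N and contact force between tin_right and tray below 0.1 N and not (x of pestle_c0 in the frame of tin_right above 0.02 m or x of pestle_c0 in the frame of tin_right below -0.02 m)))).
4. to an end again: it has been shaken end to end (((distance between pestle_c0 and tin_left below 0.07 m and height (world z) of tin_left above 0.05 m and contact force between the fingers and tin_left above 0.5 N and contact force between tin_left and tray below 0.1 N and (x of pestle_c0 in the frame of tin_left above 0.025 m or x of pestle_c0 in the frame of tin_left below -0.025 m)) or (distance between pestle_c0 and tin_middle below 0.07 m and height (world z) of tin_middle above 0.05 m and contact force between the fingers and tin_middle above 0.5 N and contact force between tin_middle and tray below 0.1 N and (x of pestle_c0 in the frame of tin_middle above 0.025 m or x of pestle_c0 in the frame of tin_middle below -0.025 m)) or (distance between pestle_c0 and tin_right below 0.07 m and height (world z) of tin_right above 0.05 m and contact force between the fingers and tin_right above 0.5 N and contact force between tin_right and tray below 0.1 N and (x of pestle_c0 in the frame of tin_right above 0.025 m or x of pestle_c0 in the frame of tin_right below -0.025 m)))).
At the end, for the whole second after the job is handed in: Lock bar 45 mm or more open; rattling tin gripped (over 1 N), underside over 100 mm above the bench, centre past the tray's far edge, level within 0.26 rad, under 50 mm/s, resting on nothing; other two tins released, flat, within 12 mm of their own pockets' centres (value of joint lockbar above 0.045 m and ((distance between pestle_c0 and tin_left below 0.07 m and contact force between the fingers and tin_left above 1 N and height (world z) of tin_left above 0.1 m and x of tin_left in the frame of tray above 0.085 m and angle between tin_left's own z axis and vertical below 0.26 rad and linear speed of tin_left below 0.05 m/s and contact force between tin_left and tuberack below 0.1 N and contact force between tin_left and mediabottle below 0.1 N and contact force between tin_left and dish below 0.1 N and contact force between tin_left and tray below 0.1 N and x of tin_middle in the frame of tray between -0.012 and 0.012 m and y of tin_middle in the frame of tray between -0.012 and 0.012 m and z of each of tin_middle, tin_right in the frame of tray below 0.008 m and angle between each of tin_middle, tin_right's own z axis and vertical below 0.05 rad and contact force between the fingers and tin_middle below 0.2 N and x of tin_right in the frame of tray between -0.012 and 0.012 m and y of tin_right in the frame of tray between -0.112 and -0.088 m and contact force between the fingers and tin_right below 0.2 N) or (distance between pestle_c0 and tin_middle below 0.07 m and contact force between the fingers and tin_middle above 1 N and height (world z) of tin_middle above 0.1 m and x of tin_middle in the frame of tray above 0.085 m and angle between tin_middle's own z axis and vertical below 0.26 rad and linear speed of tin_middle below 0.05 m/s and contact force between tin_middle and tuberack below 0.1 N and contact force between tin_middle and mediabottle below 0.1 N and contact force between tin_middle and dish below 0.1 N and contact force between tin_middle and tray below 0.1 N and x of tin_left in the frame of tray between -0.012 and 0.012 m and y of tin_left in the frame of tray between 0.088 and 0.112 m and z of each of tin_left, tin_right in the frame of tray below 0.008 m and angle between each of tin_left, tin_right's own z axis and vertical below 0.05 rad and contact force between the fingers and tin_left below 0.2 N and x of tin_right in the frame of tray between -0.012 and 0.012 m and y of tin_right in the frame of tray between -0.112 and -0.088 m and contact force between the fingers and tin_right below 0.2 N) or (distance between pestle_c0 and tin_right below 0.07 m and contact force between the fingers and tin_right above 1 N and height (world z) of tin_right above 0.1 m and x of tin_right in the frame of tray above 0.085 m and angle between tin_right's own z axis and vertical below 0.26 rad and linear speed of tin_right below 0.05 m/s and contact force between tin_right and tuberack below 0.1 N and contact force between tin_right and mediabottle below 0.1 N and contact force between tin_right and dish below 0.1 N and contact force between tin_right and tray below 0.1 N and x of tin_left in the frame of tray between -0.012 and 0.012 m and y of tin_left in the frame of tray between 0.088 and 0.112 m and z of each of tin_left, tin_middle in the frame of tray below 0.008 m and angle between each of tin_left, tin_middle's own z axis and vertical below 0.05 rad and contact force between the fingers and tin_left below 0.2 N and x of tin_middle in the frame of tray between -0.012 and 0.012 m and y of tin_middle in the frame of tray between -0.012 and 0.012 m and contact force between the fingers and tin_middle below 0.2 N))); the arm keeps its last pose, push and grip.
It fails at once if the culture dish is disturbed (moved over 25 mm or tipped) (distance of dish from where it was at the start of the episode above 0.025 m or angle between dish's own z axis and vertical above 0.3 rad).
It fails at once if the bottle is disturbed (moved over 25 mm or tipped) (distance of mediabottle from where it was at the start of the episode above 0.025 m or angle between mediabottle's own z axis and vertical above 0.3 rad).
It fails at once if the tube rack is disturbed (moved over 25 mm or tipped) (distance of tuberack from where it was at the start of the episode above 0.025 m or angle between tuberack's own z axis and vertical above 0.3 rad).
It also fails if it takes over 72 s, if anything falls off the work surface, if the arm or the gripper's body presses on something with over 40 N, if the wrist force passes 120 N, or if a joint passes its speed limit or range.

## Working session

There is one attempt and no reset: what is moved stays moved. The work goes in short steps, Python scripts to look and compute and a tool call to move; the robot and the scene stay as the last step left them, time stands still between calls to the robot, and variables do not carry over. Pictures are saved under pics/ and viewed, at most 10 in all, crops included, and the job is handed in when it is done.

Besides the shell and the picture viewer there is one more tool, called after "Call:" as name([rows], argument=value, ...), one row to a line, values as JSON. move_arm: Moves the arm, as the interface text tells. Its arguments: {"type":"object","properties":{"targets":{"type":"array","items":{"type":"array","items":{"type":"number"}}},"grip":{"type":"number"},"grip_force":{"type":"number"}},"required":["targets"]}

```bash
mkdir -p pics
cat > h.py <<'E'
import numpy as np, cv2
from scipy.spatial.transform import Rotation as R
from station import env, viewer, ticket
def cam(name):
    i=viewer.camera_info(name); K=np.array(i["intrinsics"])
    if "T_tool_cam" in i:
        s=env.observe(); T=np.eye(4); T[:3,:3]=R.from_euler('xyz',s["tcp_rot"]).as_matrix() if len(s["tcp_rot"])==3 else None
        T[:3,3]=s["tool_pos"]; M=T@np.array(i["T_tool_cam"])
    else:
        W=np.eye(4); W[:3,:3]=cv2.Rodrigues(np.array(i["rvec"]))[0]; W[:3,3]=np.ravel(i["tvec"]); M=np.linalg.inv(W)
    return K,M
def grab(name,png=None):
    K,M=cam(name); p,d=viewer.capture(name)
    if png: cv2.imwrite('pics/'+png,p[:,:,::-1])
    v,u=np.indices(d.shape); c=np.stack([(u-K[0,2])/K[0,0]*d,(v-K[1,2])/K[1,1]*d,d],-1)
    P=c@M[:3,:3].T+M[:3,3]; P[d==0]=np.nan
    return p,d,P
E
python3 - <<'E'
from h import *
print(env.observe())
for n in("scene","side"):
    p,d,P=grab(n,n+'0.png'); np.save(n+'P.npy',P); np.save(n+'I.npy',p); print(n,cam(n)[1].round(2))
E
```

```text
{'t': 0.0, 'joint_pos': array([ 1.32658088e+00,  3.53655528e-01,  1.63412315e+00,  1.24840726e-05,
        1.15518125e+00, -2.39012146e-03]), 'qvel': array([ 0.00097759,  0.00122345,  0.0012946 ,  0.00043517,  0.00032769,
       -0.00036545]), 'effort': array([-2.28872275e-03, -5.93842542e+01, -3.34216619e+01,  6.96769869e-02,
        2.36835546e-02, -1.29721248e-04]), 'tool_pos': array([0.14954816, 0.606359  , 0.22486377]), 'tcp_rot': array([-3.14022541e+00, -1.46822944e-05,  2.89976227e+00]), 'wrist_force': array([ 0.40327812, -0.09313174,  0.21492951]), 'ft_torque': array([-0.03466565,  0.00064464, -0.01527205]), 'finger_force': 0.0, 'width': 0.09213922454434909}
scene [[ 0.7   0.44 -0.56  1.17]
 [ 0.71 -0.45  0.54 -0.61]
 [-0.01 -0.77 -0.63  0.86]
 [ 0.    0.    0.    1.  ]]
side [[ 0.93 -0.2   0.3   0.04]
 [-0.36 -0.52  0.77 -1.06]
 [ 0.   -0.83 -0.56  0.91]
 [ 0.    0.    0.    1.  ]]
```

View pics/scene0.png

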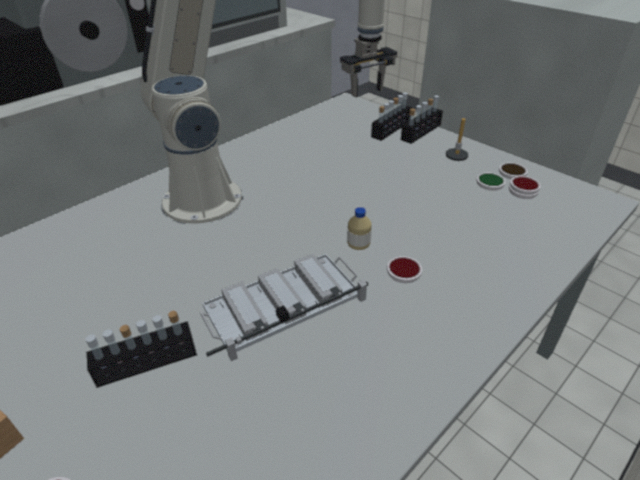

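View pics/side0.png

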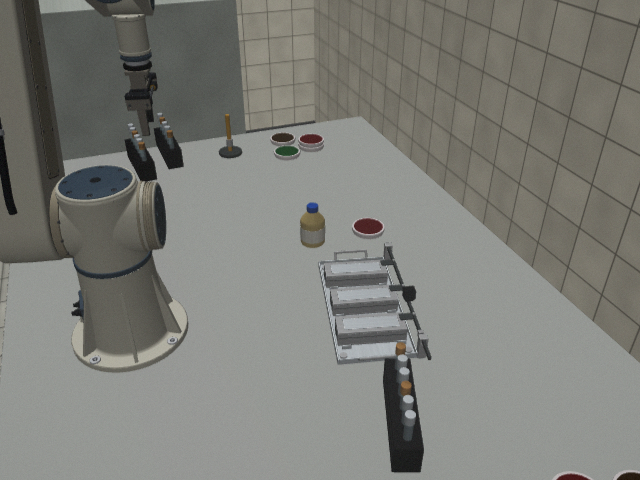

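The pictures show the three tins (scene px 243,305 / 287,290 / 318,277), the black grip (282,313), the rack at (140,350), the bottle at (359,230) and the dish at (404,268). Next I measure them from depth.

Run:
```python
from h import *
for n in("scene","side"):
    P=np.load(n+'P.npy'); I=np.load(n+'I.npy').astype(int)
    X,Y,Z=P[...,0],P[...,1],P[...,2]
    box=(X>.25)&(X<.85)&(Y>-.4)&(Y<.45)
    m=(box&(Z>.034)&(Z<.046)&(I.min(-1)>90)).astype(np.uint8)
    k,l,st,_=cv2.connectedComponentsWithStats(m)
    for i in range(1,k):
        if st[i,4]>80:
            q=P[l==i]; r=cv2.minAreaRect((q[:,:2]*1000).astype(np.float32)); print(n,'lid',st[i,4],np.round(r[0]),np.round(r[1]),round(r[2],1),q[:,2].mean().round(4))
    m=(box&(I.max(-1)<60)&(Z>.04)).astype(np.uint8)
    k,l,st,_=cv2.connectedComponentsWithStats(m)
    for i in range(1,k):
        if st[i,4]>30:
            q=P[l==i]; print(n,'black',st[i],q.min(0).round(3),q.max(0).round(3),q.mean(0).round(3))
    m=box&(Z>.05); 
    for nm,mm in(('bottle',m&(Y>.12)&(X<.62)),('dish',box&(Z>.008)&(Z<.03)&(I[...,0]>80)&(I[...,1]<40))):
        q=P[mm]; 
        if len(q): print(n,nm,len(q),q.min(0).round(3),q.max(0).round(3),np.median(q,0).round(3))
```

```text
scene lid 85 [511. 171.] [63. 27.] 42.8 0.0405
scene lid 930 [538. -14.] [ 57. 159.] 75.1 0.0392
scene lid 966 [ 512. -113.] [ 58. 152.] 75.2 0.0394
scene lid 1133 [ 489. -207.] [ 57. 155.] 74.6 0.0396
scene black [242 287 118  53 392] [ 0.57  -0.274  0.04 ] [0.646 0.02  0.083] [ 0.603 -0.153  0.056]
scene black [164 322  29  24 371] [ 0.442 -0.4    0.045] [ 0.504 -0.339  0.085] [ 0.476 -0.371  0.062]
scene black [207 346  20   9  42] [ 0.551 -0.35   0.042] [ 0.564 -0.31   0.052] [ 0.557 -0.33   0.047]
scene bottle 513 [0.469 0.15  0.05 ] [0.532 0.21  0.119] [0.509 0.173 0.079]
scene dish 2 [0.648 0.174 0.012] [0.689 0.2   0.014] [0.668 0.187 0.013]
side lid 872 [535. -11.] [ 63. 149.] 74.6 0.0419
side lid 1035 [ 513. -110.] [ 64. 151.] 75.3 0.0417
side lid 1250 [ 487. -205.] [ 61. 151.] 74.7 0.0417
side black [386 261  15  23  36] [ 0.605 -0.112  0.044] [ 0.627 -0.028  0.054] [ 0.617 -0.064  0.048]
side black [402 286  14  27 186] [ 0.579 -0.214  0.045] [ 0.604 -0.127  0.088] [ 0.59  -0.181  0.071]
side black [422 341   9  19  35] [ 0.547 -0.35   0.041] [ 0.56  -0.3    0.055] [ 0.553 -0.328  0.048]
side black [384 358  14  30 294] [ 0.432 -0.4    0.042] [ 0.474 -0.33   0.085] [ 0.452 -0.368  0.064]
side black [407 359   6  22  66] [ 0.473 -0.4    0.061] [ 0.5   -0.349  0.067] [ 0.488 -0.376  0.064]
side bottle 565 [0.463 0.151 0.05 ] [0.53  0.206 0.121] [0.491 0.172 0.081]
side dish 1 [0.67  0.217 0.018] [0.67  0.217 0.018] [0.67  0.217 0.018]
```

Run:
```python
from h import *
th=-0.257; ex=np.array([np.cos(th),np.sin(th)]); ey=np.array([-ex[1],ex[0]]); c=np.array([.5125,-.1105])
for n in("scene","side"):
    P=np.load(n+'P.npy'); I=np.load(n+'I.npy').astype(int)
    t=np.stack([(P[...,:2]-c)@ex,(P[...,:2]-c)@ey,P[...,2]],-1)
    m=(I.max(-1)<70)&(t[...,2]>.062)&(t[...,2]<.09)&(abs(t[...,0]-.094)<.05)&(abs(t[...,1]+.03)<.08)
    q=t[m]; print(n,'grip tray',len(q),np.percentile(q,[3,50,97],axis=0).round(4).tolist())
    m=(t[...,2]>.03)&(t[...,1]<-.22)&(abs(t[...,0])<.3)&(t[...,1]>-.4)&(I.max(-1)<70)&(t[...,2]>.06)
    q=t[m]; print('rack',len(q),np.percentile(q,[1,50,99],axis=0).round(3).tolist())
    m=(t[...,2]>.005)&(t[...,1]>.2)&(t[...,2]<.03)&(t[...,1]<.45)&(t[...,0]>.05)&(t[...,0]<.35)
    q=t[m]; print('dish',len(q),np.percentile(q,[1,50,99],axis=0).round(3).tolist())
print(c+.094*ex,ex,ey)
```

```text
scene grip tray 139 [[0.0861, -0.0544, 0.0629], [0.1022, -0.0462, 0.0779], [0.109, -0.0348, 0.0822]]
rack 1127 [[-0.01, -0.399, 0.06], [0.025, -0.318, 0.063], [0.05, -0.236, 0.082]]
dish 569 [[0.051, 0.275, 0.007], [0.08, 0.316, 0.014], [0.114, 0.362, 0.018]]
side grip tray 151 [[0.0818, -0.0538, 0.0642], [0.0928, -0.0493, 0.0791], [0.1057, -0.0334, 0.0843]]
rack 1172 [[-0.016, -0.399, 0.061], [0.005, -0.325, 0.065], [0.047, -0.23, 0.104]]
dish 853 [[0.051, 0.203, 0.005], [0.105, 0.318, 0.008], [0.345, 0.445, 0.022]]
[ 0.60341275 -0.13439294] [ 0.96715687 -0.25418023] [0.25418023 0.96715687]
```

Call:
move_arm([
  [-31,-32,0,0,0,0.015],
  [-31,-32,0,0,0,0],
  [-31,-32,0,0,0,0],
  [-31,-32,0,0,0,0],
  [-31,-32,0,0,0,0],
  [-31,-32,0,0,0,0],
  [-31,-32,0,0,0,0],
  [-31,-32,0,0,0,0],
  [-31,-32,0,0,0,0],
  [-31,-32,0,0,0,0],
], grip=60)

```text
t: 1.1
tool_pos: [0.3692, 0.2172, 0.2256]
tcp_rot: [3.142, 0.0, 2.885]
wrist_force: [0.5, 0.4, 0.4]
width: 0.06
finger_force: 0.0
```

Call:
move_arm([
  [-31,-32,0,0,0,0],
  [-31,-32,0,0,0,0],
  [-31,-32,0,0,0,0],
  [-31,-32,0,0,0,0],
  [-31,-32,5,0,0,0],
  [-31,-32,10,0,0,0],
  [-31,-32,10,0,0,0],
  [-31,-32,10,0,0,0],
  [-31,-32,10,0,0,0],
  [0,0,0,0,0,0],
])

```text
t: 2.1
tool_pos: [0.5669, -0.1345, 0.1789]
tcp_rot: [-3.141, -0.0, 2.882]
wrist_force: [-0.2, 0.5, -0.1]
width: 0.0601
finger_force: 0.0
```

Run:
```python
from h import *
p,d,P=grab("wrist",'w1.png'); np.save('wP.npy',P); np.save('wI.npy',p); I=p.astype(int)
s=env.observe(); print(s['tool_pos'],s['tcp_rot'])
m=(abs(P[...,2]-.081)<.006)&(I.max(-1)<80)&(P[...,0]>.53)
q=P[m]; print(len(q)); 
if len(q): print(cv2.minAreaRect((q[:,:2]*1000).astype(np.float32)),q[:,2].mean())
m=((abs(P[...,2]-.04)<.004)).astype(np.uint8)
k,l,st,_=cv2.connectedComponentsWithStats(m)
for i in range(1,k):
    if st[i,4]>600: q=P[l==i]; print(st[i],cv2.minAreaRect((q[:,:2]*1000).astype(np.float32)),q[:,2].mean())
```

```text
[ 0.56563149 -0.13250896  0.17924508] [-3.14139093e+00 -1.71094878e-03  2.88184300e+00]
739
((592.9712524414062, -173.19577026367188), (22.639591217041016, 24.11181640625), 75.38969421386719) 0.08029819437054206
[  407    71    86   177 11220] ((536.3248291015625, -10.489837646484375), (56.74489974975586, 150.26950073242188), 74.53388214111328) 0.04033010762123115
[  178    74    78   176 11045] ((487.40020751953125, -203.81600952148438), (56.581932067871094, 149.9183349609375), 74.54991912841797) 0.040145990876292774
[  296    75    69   176 10914] ((513.4381713867188, -110.14641571044922), (56.20002365112305, 150.42735290527344), 75.61993408203125) 0.04027344199127268
```

View pics/w1.png

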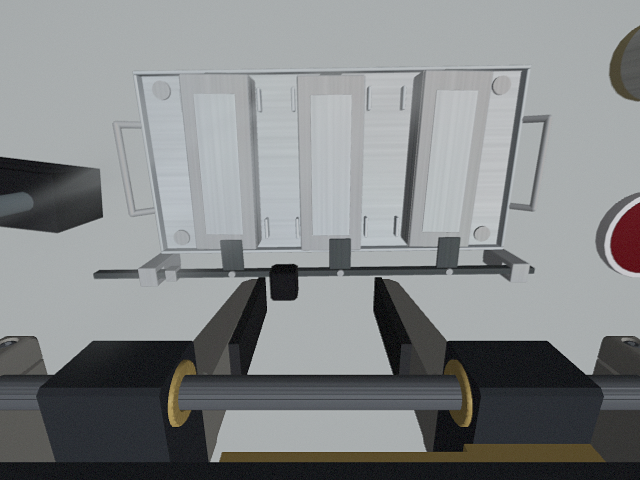

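Call:
move_arm([
  [-37,-32,0,0,0,0],
  [0,0,30,0,0,0],
  [0,0,40,0,0,0],
  [0,0,36,0,0,0],
  [0,0,0,0,0,0],
  [0,0,0,0,0,0],
])

```text
t: 2.75
tool_pos: [0.5928, -0.17, 0.075]
tcp_rot: [3.141, -0.001, 2.885]
wrist_force: [-0.2, 0.1, 0.8]
width: 0.0598
finger_force: 0.0
```

Call:
move_arm([
  [0,0,0,0,0,0],
  [0,0,0,0,0,0],
  [0,0,0,0,0,0],
  [0,0,0,0,0,0],
  [0,0,0,0,0,0],
], grip=10, grip_force=15)

```text
t: 3.25
tool_pos: [0.5935, -0.1713, 0.0753]
tcp_rot: [-3.141, 0.001, 2.885]
wrist_force: [-1.1, -2.2, 2.0]
width: 0.0223
finger_force: 1.3
```

Call:
move_arm([
  [0,10,0,0,0,0],
  [0,10,0,0,0,0],
  [0,10,0,0,0,0],
  [0,8,0,0,0,0],
  [0,0,0,0,0,0],
])

```text
t: 3.75
tool_pos: [0.6032, -0.1329, 0.0752]
tcp_rot: [3.141, 0.0, 2.885]
wrist_force: [-1.1, 3.9, 7.5]
width: 0.022
finger_force: 15.0
```

Call:
move_arm([
  [0,3,0,0,0,0],
  [0,0,0,0,0,0],
])

```text
t: 3.95
tool_pos: [0.6033, -0.1321, 0.0752]
tcp_rot: [-3.139, -0.0, 2.886]
wrist_force: [-3.8, -6.8, 8.0]
width: 0.0218
finger_force: 15.0
```

Call:
move_arm([
  [0,3,0,0,0,0],
  [0,0,0,0,0,0],
])

```text
t: 4.15
tool_pos: [0.6034, -0.1319, 0.0752]
tcp_rot: [-3.135, -0.0, 2.887]
wrist_force: [-7.6, -21.8, 7.0]
width: 0.0219
finger_force: 15.0
```

Call:
move_arm([
  [0,-5,0,0,0,0],
  [0,0,0,0,0,0],
  [0,0,0,0,0,0],
], grip=50)

```text
t: 4.45
tool_pos: [0.6031, -0.1327, 0.0745]
tcp_rot: [3.141, -0.0, 2.884]
wrist_force: [-1.6, -0.0, 0.4]
width: 0.0438
finger_force: 0.0
```

Call:
move_arm([
  [0,0,-30,0,0,0],
  [0,0,-40,0,0,0],
  [30,0,0,0,0,0],
  [40,0,0,0,0,0],
  [23,0,0,0,0,0],
  [0,0,0,0,0,0],
  [0,0,0,0,0,0],
], grip=82)

```text
t: 5.15
tool_pos: [0.5139, -0.1092, 0.145]
tcp_rot: [3.141, 0.001, 2.885]
wrist_force: [-0.5, -0.5, -0.7]
width: 0.0819
finger_force: 0.0
```

Run:
```python
from h import *
p,d,P=grab("wrist",'w2.png'); I=p.astype(int)
s=env.observe(); print(s['tool_pos'],s['tcp_rot'])
p,d,P=grab("side",'s2.png'); I=p.astype(int); cv2.imwrite('pics/s2c.png',cv2.resize(p[220:420,260:500,::-1],None,fx=2.5,fy=2.5))
```

```text
[ 0.51446572 -0.10948862  0.14496937] [3.14137975e+00 1.59766747e-03 2.88506082e+00]
```

View pics/s2c.png

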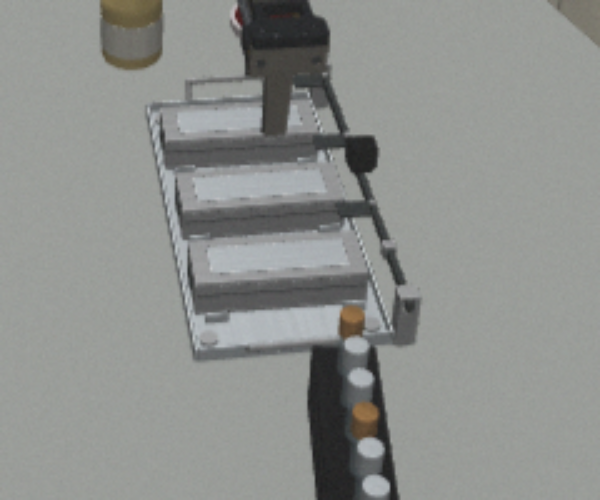

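The bar is open: the tabs lie over the gaps (crop 345,205 and 330,142) and the grip is at (360,152). Now the middle tin.

Call:
move_arm([
  [0,0,40,0,0,0],
  [0,0,40,0,0,0],
  [0,0,28,0,0,0],
  [0,0,14,0,0,0],
  [0,0,0,0,0,0],
  [0,0,0,0,0,0],
])

```text
t: 5.85
tool_pos: [0.5141, -0.1097, 0.0231]
tcp_rot: [3.142, 0.001, 2.885]
wrist_force: [0.5, -0.5, 0.4]
width: 0.0819
finger_force: 0.0
```

Call:
move_arm([
  [0,0,0,0,0,0],
  [0,0,0,0,0,0],
  [0,0,0,0,0,0],
  [0,0,0,0,0,0],
  [0,0,0,0,0,0],
  [0,0,0,0,0,0],
], grip=40, grip_force=50)

```text
t: 6.45
tool_pos: [0.5136, -0.1099, 0.0235]
tcp_rot: [-3.141, 0.001, 2.885]
wrist_force: [-1.2, -1.2, 8.5]
width: 0.0557
finger_force: 50.0
```

Call:
move_arm([
  [0,0,-10,0,0,0],
  [0,0,-30,0,0,0],
  [0,0,-40,0,0,0],
  [0,0,-40,0,0,0],
  [0,0,-30,0,0,0],
  [0,0,0,0,0,0],
  [0,0,0,0,0,0],
  [0,0,0,0,0,0],
])

```text
t: 7.25
tool_pos: [0.5116, -0.1091, 0.1707]
tcp_rot: [-3.142, -0.003, 2.885]
wrist_force: [-0.0, -0.2, -5.4]
width: 0.0554
finger_force: 50.0
```

```bash
cat > tq.py <<'E'
from h import *
s=env.observe(); y=s['tcp_rot'][2]; a=y-np.pi; ey=np.array([-np.sin(a),np.cos(a),0])
print('My %.4f'%(s['ft_torque']@ey), s['ft_torque'].round(3), s['wrist_force'].round(2), s['tool_pos'].round(4), s['tcp_rot'].round(3), s['width'].round(4))
E
python3 tq.py
```

```text
Traceback (most recent call last):
  File "tq.py", line 3, in <module>
    print('My %.4f'%(s['ft_torque']@ey), s['ft_torque'].round(3), s['wrist_force'].round(2), s['tool_pos'].round(4), s['tcp_rot'].round(3), s['width'].round(4))
                                                                                                                                            ^^^^^^^^^^^^^^^^
AttributeError: 'float' object has no attribute 'round'
```

Call:
move_arm([
  [0,0,0,0,0.14,0],
  [0,0,0,0,0.14,0],
  [0,0,0,0,0.14,0],
  [0,0,0,0,0,0],
  [0,0,0,0,0,0],
  [0,0,0,0,0,0],
  [0,0,0,0,0,0],
])

```text
t: 7.95
tool_pos: [0.5125, -0.1093, 0.1731]
tcp_rot: [3.142, -0.418, 2.885]
wrist_force: [0.1, 0.2, -5.6]
width: 0.0556
finger_force: 50.0
```

Call:
move_arm([
  [0,0,0,0,-0.14,0],
  [0,0,0,0,-0.14,0],
  [0,0,0,0,-0.14,0],
  [0,0,0,0,0,0],
  [0,0,0,0,0,0],
  [0,0,0,0,0,0],
])

```text
t: 8.55
tool_pos: [0.5142, -0.1098, 0.1735]
tcp_rot: [3.142, -0.001, 2.885]
wrist_force: [-0.2, -0.1, -5.6]
width: 0.0559
finger_force: 50.0
```

```bash
python3 tq.py
```

```text
Traceback (most recent call last):
  File "tq.py", line 3, in <module>
    print('My %.4f'%(s['ft_torque']@ey), s['ft_torque'].round(3), s['wrist_force'].round(2), s['tool_pos'].round(4), s['tcp_rot'].round(3), s['width'].round(4))
                                                                                                                                            ^^^^^^^^^^^^^^^^
AttributeError: 'float' object has no attribute 'round'
```

Call:
move_arm([
  [0,0,0,0,-0.14,0],
  [0,0,0,0,-0.14,0],
  [0,0,0,0,-0.14,0],
  [0,0,0,0,0,0],
  [0,0,0,0,0,0],
  [0,0,0,0,0,0],
  [0,0,0,0,0,0],
])

```text
t: 9.25
tool_pos: [0.5151, -0.11, 0.1733]
tcp_rot: [-3.142, 0.419, 2.885]
wrist_force: [-0.7, 0.2, -4.8]
width: 0.0555
finger_force: 50.0
```

Call:
move_arm([
  [0,0,0,0,0.14,0],
  [0,0,0,0,0.14,0],
  [0,0,0,0,0.14,0],
  [0,0,0,0,0,0],
  [0,0,0,0,0,0],
  [0,0,0,0,0,0],
])

```text
t: 9.85
tool_pos: [0.5124, -0.1094, 0.172]
tcp_rot: [-3.142, 0.001, 2.885]
wrist_force: [0.1, 0.8, -5.0]
width: 0.0556
finger_force: 50.0
```

```bash
python3 tq.py
```

```text
Traceback (most recent call last):
  File "tq.py", line 3, in <module>
    print('My %.4f'%(s['ft_torque']@ey), s['ft_torque'].round(3), s['wrist_force'].round(2), s['tool_pos'].round(4), s['tcp_rot'].round(3), s['width'].round(4))
                                                                                                                                            ^^^^^^^^^^^^^^^^
AttributeError: 'float' object has no attribute 'round'
```

```bash
cat > tq.py <<'E'
from h import *
a=env.observe()['tcp_rot'][2]-np.pi; ey=np.array([-np.sin(a),np.cos(a),0]); L=[]
for k in range(5):
    s=env.observe(); L.append([s['ft_torque']@ey,s['wrist_force'][2]]); viewer.capture("wrist")
print('My,Fz',np.mean(L,0).round(4),'sd',np.std(L,0).round(4), s['ft_torque'].round(3), s['tool_pos'].round(4), s['tcp_rot'].round(3), s['width'])
E
python3 tq.py
```

```text
My,Fz [-0.044  -5.1562] sd [0.0265 0.2102] [-0.028 -0.072  0.013] [ 0.5124 -0.1093  0.1728] [3.142e+00 1.000e-03 2.885e+00] 0.05592504200781819
```

Call:
move_arm([
  [0,0,0,0,0.14,0],
  [0,0,0,0,0.14,0],
  [0,0,0,0,0.14,0],
  [0,0,0,0,0,0],
  [0,0,0,0,0,0],
  [0,0,0,0,0,0],
  [0,0,0,0,0,0],
])

```text
t: 10.8
tool_pos: [0.5127, -0.1093, 0.1736]
tcp_rot: [3.142, -0.417, 2.885]
wrist_force: [0.4, 0.3, -4.5]
width: 0.0556
finger_force: 50.0
```

Call:
move_arm([
  [0,0,0,0,-0.14,0],
  [0,0,0,0,-0.14,0],
  [0,0,0,0,-0.14,0],
  [0,0,0,0,0,0],
  [0,0,0,0,0,0],
  [0,0,0,0,0,0],
])

```text
t: 11.4
tool_pos: [0.5142, -0.1097, 0.1735]
tcp_rot: [3.142, -0.001, 2.885]
wrist_force: [-0.1, -0.7, -5.8]
width: 0.0561
finger_force: 50.0
```

```bash
python3 tq.py
```

```text
My,Fz [ 0.0268 -5.7043] sd [0.0327 0.7088] [ 0.024  0.004 -0.017] [ 0.5138 -0.1097  0.1723] [-3.142e+00 -1.000e-03  2.885e+00] 0.05520141705173579
```

Call:
move_arm([
  [0,0,0,0,-0.14,0],
  [0,0,0,0,-0.14,0],
  [0,0,0,0,-0.14,0],
  [0,0,0,0,0,0],
  [0,0,0,0,0,0],
  [0,0,0,0,0,0],
  [0,0,0,0,0,0],
])

```text
t: 12.35
tool_pos: [0.515, -0.11, 0.1734]
tcp_rot: [-3.142, 0.42, 2.885]
wrist_force: [-0.3, 0.4, -5.7]
width: 0.0557
finger_force: 50.0
```

Call:
move_arm([
  [0,0,0,0,0.14,0],
  [0,0,0,0,0.14,0],
  [0,0,0,0,0.14,0],
  [0,0,0,0,0,0],
  [0,0,0,0,0,0],
  [0,0,0,0,0,0],
])

```text
t: 12.95
tool_pos: [0.5124, -0.1094, 0.172]
tcp_rot: [-3.142, 0.001, 2.885]
wrist_force: [-0.3, -0.4, -5.2]
width: 0.0556
finger_force: 50.0
```

```bash
sed -i 's/range(5)/range(16)/' tq.py; python3 tq.py
```

```text
My,Fz [-0.0425 -5.4434] sd [0.0431 0.6144] [ 0.02   0.016 -0.009] [ 0.5131 -0.1095  0.1725] [-3.142 -0.     2.885] 0.055652405823461475
```

Call:
move_arm([
  [0,0,0,0,0.14,0],
  [0,0,0,0,0.14,0],
  [0,0,0,0,0.14,0],
  [0,0,0,0,0,0],
  [0,0,0,0,0,0],
  [0,0,0,0,0,0],
  [0,0,0,0,0,0],
])

```text
t: 14.45
tool_pos: [0.5127, -0.1094, 0.1736]
tcp_rot: [3.142, -0.417, 2.885]
wrist_force: [0.1, -0.2, -4.9]
width: 0.0556
finger_force: 50.0
```

Call:
move_arm([
  [0,0,0,0,-0.14,0],
  [0,0,0,0,-0.14,0],
  [0,0,0,0,-0.14,0],
  [0,0,0,0,0,0],
  [0,0,0,0,0,0],
  [0,0,0,0,0,0],
])

```text
t: 15.05
tool_pos: [0.5142, -0.1097, 0.1735]
tcp_rot: [3.142, -0.001, 2.885]
wrist_force: [0.7, -0.2, -5.6]
width: 0.056
finger_force: 50.0
```

```bash
python3 tq.py
```

```text
My,Fz [ 0.0385 -5.4127] sd [0.024 0.446] [-0.012  0.033 -0.014] [ 0.5131 -0.1095  0.1726] [ 3.142 -0.     2.885] 0.05539332480883669
```

```bash
sed -i "s/^print/print(np.array(L)[:,0].round(2))\nprint/" tq.py; python3 tq.py
```

```text
[ 0.03 -0.01  0.04  0.01  0.02  0.07 -0.01  0.05  0.06  0.07  0.04  0.02
  0.04  0.05  0.03  0.13]
My,Fz [ 0.0407 -5.3141] sd [0.034  0.4878] [ 0.029  0.128 -0.022] [ 0.5131 -0.1095  0.1726] [-3.142 -0.     2.885] 0.05574025081344548
```

Call:
move_arm([
  [0,0,0,0,-0.14,0],
  [0,0,0,0,-0.14,0],
  [0,0,0,0,-0.14,0],
  [0,0,0,0,0,0],
  [0,0,0,0,0,0],
  [0,0,0,0,0,0],
  [0,0,0,0,0,0],
])

```text
t: 17.35
tool_pos: [0.515, -0.11, 0.1734]
tcp_rot: [3.142, 0.42, 2.885]
wrist_force: [-0.5, 0.5, -4.6]
width: 0.0558
finger_force: 50.0
```

Call:
move_arm([
  [0,0,0,0,0.14,0],
  [0,0,0,0,0.14,0],
  [0,0,0,0,0.14,0],
  [0,0,0,0,0,0],
  [0,0,0,0,0,0],
  [0,0,0,0,0,0],
  [0,0,0,0,0,0],
  [0,0,0,0,0,0],
  [0,0,0,0,0,0],
])

```text
t: 18.25
tool_pos: [0.5128, -0.1094, 0.1729]
tcp_rot: [3.142, 0.001, 2.885]
wrist_force: [0.2, 0.2, -5.0]
width: 0.0556
finger_force: 50.0
```

```bash
python3 tq.py
```

```text
[-0.11 -0.1  -0.04 -0.09 -0.1  -0.07 -0.02 -0.02 -0.08 -0.08 -0.04 -0.1
 -0.06 -0.04 -0.04 -0.07]
My,Fz [-0.0659 -5.3303] sd [0.0283 0.4294] [-0.01  -0.071 -0.05 ] [ 0.5131 -0.1095  0.1726] [ 3.142 -0.     2.885] 0.055736203553710575
```

The moment flips repeatably between about +0.04 and −0.06 Nm with the tilt direction, so the middle tin is the rattler. Next I carry it past the far edge.

Call:
move_arm([
  [-8,0,-5,0,0,0],
  [-18,0,-5,0,0,0],
  [-25,0,0,0,0,0],
  [-25,0,0,0,0,0],
  [-25,0,0,0,0,0],
  [-25,0,0,0,0,0],
  [-25,0,0,0,0,0],
  [-20,0,0,0,0,0],
  [-10,0,0,0,0,0],
  [-4,0,0,0,0,0],
])

```text
t: 20.05
tool_pos: [0.6928, -0.1567, 0.1823]
tcp_rot: [3.142, -0.0, 2.885]
wrist_force: [-0.8, 0.2, -5.2]
width: 0.0558
finger_force: 50.0
```

Call:
move_arm([
  [0,0,0,0,0,0],
  [0,0,0,0,0,0],
  [0,0,0,0,0,0],
  [0,0,0,0,0,0],
  [0,0,0,0,0,0],
])

```text
t: 20.55
tool_pos: [0.6918, -0.1564, 0.1828]
tcp_rot: [-3.142, 0.0, 2.885]
wrist_force: [0.2, 0.4, -5.3]
width: 0.0557
finger_force: 50.0
```

Run:
```python
from h import *
p,d,P=grab("scene",'f.png'); cv2.imwrite('pics/fc.png',cv2.resize(p[180:400,60:460,::-1],None,fx=2,fy=2))
s=env.observe(); print(s['t'],s['tool_pos'],s['tcp_rot'],s['width'],s['finger_force'],s['wrist_force'])
```

```text
20.6 [ 0.69187032 -0.15644286  0.18278355] [-3.14158890e+00  9.66451886e-05  2.88483453e+00] 0.055487317072228426 49.99503135681152 [-0.34843203 -0.51852271 -5.06134732]
```

View pics/fc.png

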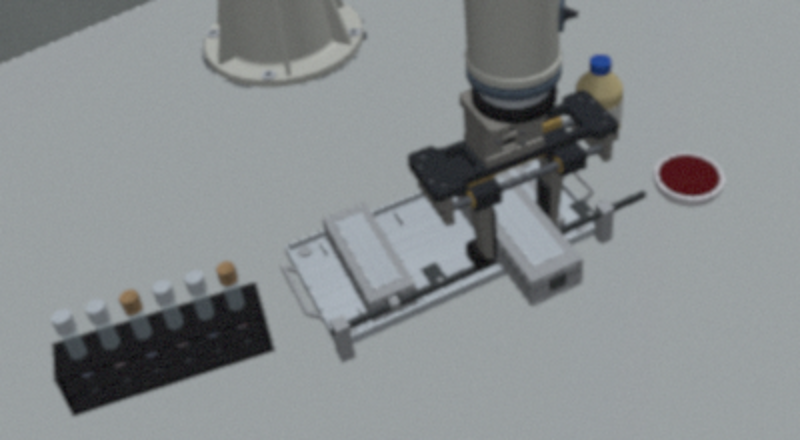

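The held tin (540,235) is level beyond the tray's far edge, with its centre at tray x ≈ 185 mm and its underside about 160 mm up. The right tin is seated at (370,255), the bar is open, and the rack, bottle and dish are where they were. I am handing the job in.

```bash
python3 -c "
from station import ticket
print(ticket.finish_job())"
```

```text
the job is handed in; nothing more can be done
None
```

I slid the lock bar open and found that the middle tin rattles; I handed the job in holding it level past the tray's far edge, with its underside about 160 mm up, though no verdict was returned.

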